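Close the power box on the signing table

TASK

Close the power box on the book-signing table: take the metal cover that has the cord notch, turn it so that the notch goes round the box's rubber cord nose, lay it in the frame without dropping it, and press it down past the spring catches until it lies level and flush with the frame all round. Let go of it, and leave the blank cover and everything else on the table where they are.

Things in the scene. Friction and masses are not known exactly. Their poses are not given: they have to be found in the camera images.
- power_box: wooden power box fixed to the table, 170 (x) x 140 (y) x 45 mm high; origin: centre of its underside, z up. Its top has a rectangular recess, 113 (x) x 82.4 (y) mm and 8 mm deep, centred on the origin, with a smooth steel 3 mm 45-degree lead-in round the rim and a ledge all round over the open socket well
- ledge (a point): centre of the recess at the height of its ledge (37 mm above the table); axes as the box. Four steel spring catches stick 3 mm out of the long walls (at x = +-30, y = +-41 mm): a cover just laid in rests on them about 4 mm proud, and about 10 N in all pushes it past them on to the ledge, its top then flush with the frame at 45 mm, where it stays
- cord_nose (a point): tip of the box's black rubber cord nose, a block 15 mm wide (y) that crosses the middle of the frame's +x side, sticks 10 mm into the recess and stands 6 mm above the frame (top at 51 mm); the point lies at x = 46.5 mm, y = 0, on top of the nose's inner end
- cover: flat aluminium cover, 110 (x) x 80 (y) x 8 mm, 160 g, with a notch 22 mm wide and 13 mm deep in the middle of its +x edge and a finger ridge on top, 44 mm long (x), 10 mm wide, 14 mm high (top at 22 mm), over the origin; origin: centre of the underside of its outline, z up. Starts flat on the table, ridge up. Home: origin at point ledge, x axes the same way
- notch (a point): middle of the bottom of the cover's notch, at the top face: x = 42 mm, y = 0, z = 8 mm in the cover's frame
- blank_cover: a spare cover of the same outline and ridge, without a notch; it does not fit over the nose. Leave it; origin: centre of the underside
- water_bottle: glass water bottle, 64 mm across, 220 mm tall, standing; origin: centre of the underside. Leave it
- tumbler: glass tumbler, 68 mm across, 95 mm tall, standing; origin: centre of the underside. Leave it
- novel: thick book lying flat, 210 x 140 x 32 mm; origin: centre of the underside. Leave it
- paperback: thin book lying flat, 180 x 115 x 22 mm; origin: centre of the underside. Leave it
- pen: grey pen lying flat, 130 mm long (x), 10 mm thick; origin: its middle, underside. Leave it
- bookmarks: small block of card bookmarks, 50 x 150 x 30 mm; origin: centre of the underside. Leave it
Mind the look-alikes: they are no part of the job. What is shaped like the cover but blue or brown is not meant.

How it is judged (in metres and radians):
At the end, for the whole second after the job is handed in: the notched cover lies at rest in the recess, its underside within 1.8 mm of the ledge, within 3 mm of the middle, level within 0.03 rad and square within 0.06 rad, its notch round the cord nose (x of cover in the frame of power_box between -0.003 and 0.003 m and y of cover in the frame of power_box between -0.003 and 0.003 m and z of cover in the frame of power_box between 0.035 and 0.0388 m and angle between cover's own z axis and vertical below 0.03 rad and angle between the x axis of cover and the x axis of power_box, either way round below 0.06 rad and x of notch in the frame of power_box above 0.03 m and linear speed of cover below 0.02 m/s); the robot touches nothing.
It fails at once if the cover is dropped or thrown (faster than 0.7 m/s while the fingers do not touch it) (linear speed of cover above 0.7 m/s and contact force between the fingers and cover below 0.05 N).
It fails at once if another thing on the table is moved by more than 30 mm (distance of any of blank_cover, water_bottle, tumbler, novel, paperback, pen, bookmarks from where it was at the start of the episode above 0.03 m).
It also fails if it takes over 58 s, if anything falls off the work surface, if the arm or the gripper's body presses on something with over 40 N, if the wrist force passes 120 N, or if a joint passes its speed limit or range.

ROBOT

A 6-joint arm with a two-finger parallel gripper is mounted at the origin on the work surface. World frame = base frame: x ahead of the robot, y to its left, z up, the work surface at z = 0. Lengths are in mm, angles in rad, forces in N, time in s.
With the tool pointing down it reaches from about 350 to 975 mm from the base axis. Payload 7.1 kg.
Tool frame: the origin (TCP) lies between the finger pads; the fingertips stand 19 mm ahead of it and the grasp point (between the pads) is the TCP (ctrl.tcp_to_tips is the distance from the TCP to the fingertips, in mm); z points along the fingers, y is the line along which they close (so a half turn about z gives the same grasp; the last joint's range is limited). The gripper opens to 88 mm and grips with 3 to 60 N. Pads are 20 mm wide; open, the fingers measure 115 mm over their backs; the gripper's body (75 mm by 178 mm) begins 61 mm behind the grasp point.
Start: joints at [-1.311, 0.423, 1.63, -0, 1.089, -0.019], TCP at [172.02, -600.845, 241.675] pointing down, gripper open.
Joint ranges: [-3, 3], [-0.9, 2.11], [0.09, 2.58], [-1.31, 4.45], [0.11, 2.69], [-2.54, 2.54]. Speed limits (rad/s): [2.39, 2.39, 3.01, 3.14, 3.14, 3.14].

INTERFACE

Orientations are given as a rotation vector (axis times angle).
In Python, from workcell import status, optics, ctrl gives the robot as it stands. The module is installed in compiled form; this text tells all that it offers.
- The arm moves only by the shell command python3 -m inch 'ROWS'. ROWS is JSON, a list that holds one entry, the list of rows, each a list of 7 numbers: the shift along the tool's x, y, z in mm, then the turn, a rotation vector about the tool's x, y, z in rad, then the opening in per cent of the stroke, from 0 (shut) to 100 (fully open). A call has 1 to 20 rows; each row is the pose to reach, as a shift and turn from the pose commanded when the call began, along the tool's axes at that moment; what a row does not reach only later rows make up. A row lasts 1/10 s, in which the tool goes at most 50 mm and 8.59 degrees, less where a joint would pass 70% of its speed; a pose out of reach is approached as far as the arm can. A call with a gripper value outside its range is refused whole. The fingers move at their own pace and stop on an object; the grip force is fixed at half the most. Time passes only in rows, so rows that repeat a pose let the fingers close. It gives the time, the measured TCP pose, the force, the opening and the grip force at its end, in the units of the state.
- status.get_obs(): the state, without advancing time (a new reading comes with each control period).
- optics.get_image(name): name is "scene" or "side" or "wrist"; returns a dict with "frame" (480x640x3 uint8, red, green, blue), "fx", "fy", "cx", "cy" (pixels), "rvec" (rotation vector, rad) and "tvec" (3), from world to camera coordinates, as OpenCV has them; the wrist camera has in their place "hand_eye" (4x4, takes a point from camera to tool coordinates, whose origin is the TCP and whose axes are the flange's). Camera axes: x right, y down, z forward; pixel columns grow to the right and rows downward; lengths in mm; the calibration is good to about 2 mm. A picture is of the moment at which its call begins: read the wrist's pose just before it. There is no depth.
- ctrl.close_job(): hands the job in; it is judged then, once.
The state is a dict: "t": time; "qpos": joint angles; "qvel": joint speeds; "joint_torque": joint torques, N m; "ee_pos": TCP position; "orientation": TCP orientation; "ft_force": force on the tool from outside, world axes, zero at the start; "moment": the same for the moment, N m; "width": finger opening in mm; "grasp_force": force on a finger pad.
Only numpy, scipy, OpenCV 4.12 (cv2) and the standard library are available. Lean on these libraries where they do the work, as an engineer would, in place of code of your own. Each camera call takes 0.05 s, during which the arm holds its last target. There are 200 camera calls.

## Working session

There is one attempt and no reset: what is moved stays moved. The work goes in short steps, Python scripts to look and compute and a shell command to move; the robot and the scene stay as the last step left them, time stands still between calls to the robot, and variables do not carry over. Pictures are saved under pics/ and viewed, at most 10 in all, crops included, and the job is handed in when it is done.

```bash
mkdir -p pics
cat > h.py <<'E'
import numpy as np, cv2
from scipy.spatial.transform import Rotation as R
from workcell import status, optics, ctrl
def cam(name):
    o=status.get_obs(); d=optics.get_image(name)
    if name=="wrist":
        T=np.eye(4);T[:3,:3]=R.from_rotvec(o["orientation"]).as_matrix();T[:3,3]=o["ee_pos"]
        M=np.linalg.inv(T@np.array(d["hand_eye"]))
        A,t=M[:3,:3],M[:3,3]
    else: A,t=R.from_rotvec(np.ravel(d["rvec"])).as_matrix(),np.ravel(d["tvec"])
    K=np.array([[d["fx"],0,d["cx"]],[0,d["fy"],d["cy"]],[0,0,1]])
    return d["frame"],K,A,t
def save(name,fn):
    f,K,A,t=cam(name);cv2.imwrite("pics/"+fn+".png",f[:,:,::-1]);np.savez("pics/"+fn+".npz",K=K,A=A,t=t)
def px2w(fn,uv,z):
    d=np.load("pics/"+fn+".npz");r=d["A"].T@np.linalg.inv(d["K"])@np.array([*uv,1.]);c=-d["A"].T@d["t"]
    return (c+r*(z-c[2])/r[2])
def w2px(fn,P):
    d=np.load("pics/"+fn+".npz");p=(d["A"]@np.asarray(P,float).reshape(-1,3).T).T+d["t"];p=p@d["K"].T
    return p[:,:2]/p[:,2:]
E
python3 - <<'E'
from h import *
for n in("scene","side","wrist"):
    save(n,n+"0"); d=np.load("pics/"+n+"0.npz");print(n,d["K"][0,0],-d["A"].T@d["t"])
print(status.get_obs())
E
```

```text
scene 468.24770216461513 [1241.43393226 -348.66861365  675.49445983]
side 602.0748731165053 [  90.16809416 1087.17758443  741.24601393]
wrist 367.1128438721043 [ 247.84531404 -578.0162518   383.57964198]
{'t': 0.15, 'qpos': array([-1.31102204e+00,  4.23682198e-01,  1.63049829e+00, -2.81618667e-05,
        1.08858983e+00, -1.89968094e-02]), 'qvel': array([ 0.00027705, -0.00163284, -0.00304871, -0.0012688 ,  0.00039541,
        0.0003937 ]), 'joint_torque': array([-2.74338081e-04, -5.44982529e+01, -2.73919219e+01,  6.44123275e-02,
        2.04007456e-02, -7.65546201e-05]), 'ee_pos': array([ 171.89983403, -600.47514927,  241.07605261]), 'orientation': array([-3.10996638e+00, -4.36334382e-01,  2.60965374e-04]), 'ft_force': array([0.02974304, 0.52986214, 0.10198666]), 'moment': array([-0.01063482, -0.02295326,  0.02579888]), 'grasp_force': 0.0, 'width': 87.62836041119299}
```

View pics/scene0.png

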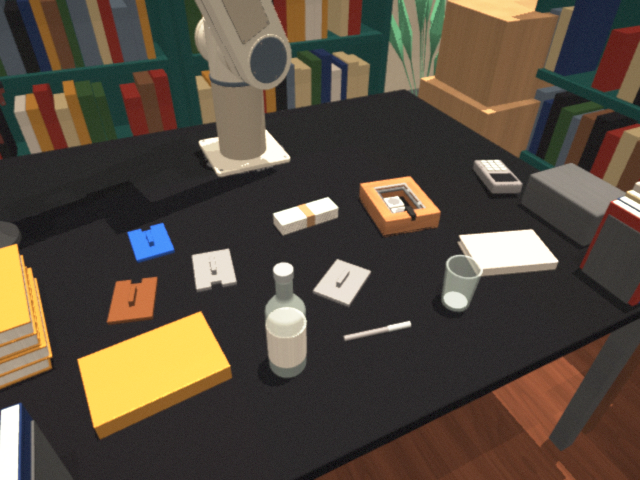

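View pics/side0.png

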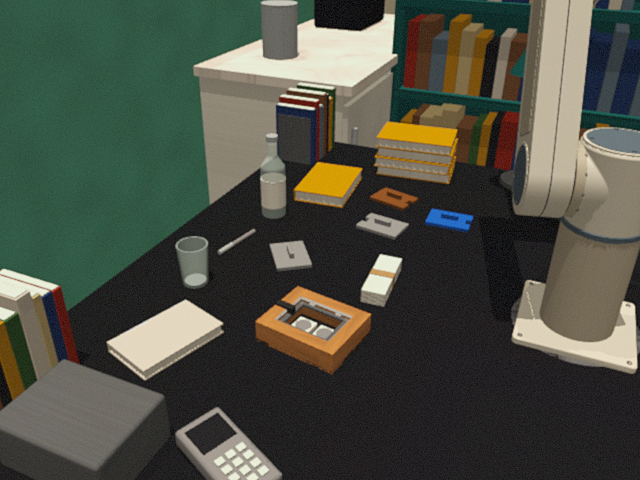

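Scene view: the grey notched cover is at (214,268), with its notch near (214,286). The blank cover is at (343,282), the box at (399,205), and the nose at about (412,212). The side view agrees, with the notched cover at (383,225) and the box at (313,325).

Run:
```python
from h import *
f=lambda n,uv,z:px2w(n,uv,z).round(0)[:2]
print("cover",f("scene0",(214,268),8),f("side0",(383,225),8))
print("notch",f("scene0",(214,285),8))
print("box",f("scene0",(399,198),45),f("side0",(313,321),45))
print("nose",f("scene0",(412,212),50),f("side0",(288,308),50))
for n,c,z in(("scene0",[(361,187),(402,179),(438,210),(390,217)],45),("side0",[(257,322),(297,290),(371,322),(329,350)],45)):
  for p in c: print(n,p,f(n,p,z))
print("bottle",f("scene0",(287,365),0),f("side0",(273,212),0),"marks",f("scene0",(306,214),30), "blank",f("scene0",(343,282),8))
for n,(u,v) in(("scene0",(214,268)),("scene0",(400,205)),("side0",(383,225)),("side0",(313,325))):pass
a=cv2.imread("pics/scene0.png");b=cv2.imread("pics/side0.png")
def crop(i,x,y,w,h):return cv2.resize(i[y:y+h,x:x+w],(400,300),interpolation=cv2.INTER_CUBIC)
cv2.imwrite("pics/c0.png",np.vstack([np.hstack([crop(a,174,238,80,60),crop(a,350,165,100,75)]),np.hstack([crop(b,343,195,80,60),crop(b,248,275,132,99)])]))
```

```text
cover [ 484. -222.] [ 473. -221.]
notch [ 534. -236.]
box [468. 248.] [454. 260.]
nose [536. 238.] [511. 249.]
scene0 (361, 187) [385. 188.]
scene0 (402, 179) [395. 305.]
scene0 (438, 210) [550. 304.]
scene0 (390, 217) [526. 185.]
side0 (257, 322) [548. 307.]
side0 (297, 290) [525. 181.]
side0 (371, 322) [354. 218.]
side0 (329, 350) [395. 324.]
bottle [ 771. -176.] [ 768. -180.] marks [415.  22.] blank [637.   4.]
```

View pics/c0.png

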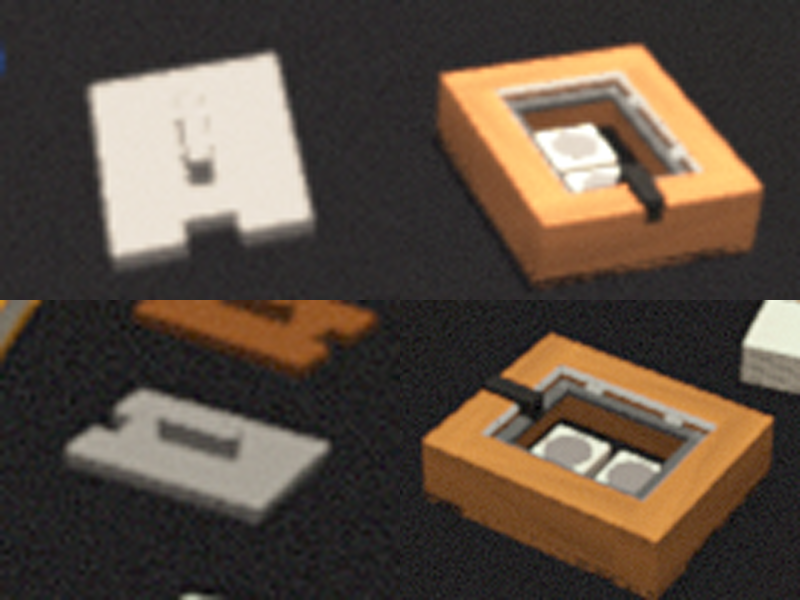

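The notches on both the cover and the box point roughly toward world +x. I'll move so the wrist camera is over the cover.

```bash
python3 -m inch '[[[344,-302,0,0,0,0.5,100],[344,-302,0,0,0,0.5,100],[344,-302,0,0,0,0.5,100],[344,-302,0,0,0,0.5,100],[344,-302,0,0,0,0.5,100],[344,-302,0,0,0,0.5,100],[344,-302,0,0,0,0.5,100],[344,-302,0,0,0,0.5,100],[344,-302,0,0,0,0.5,100],[344,-302,0,0,0,0.5,100],[344,-302,0,0,0,0.5,100],[344,-302,0,0,0,0.5,100],[344,-302,0,0,0,0.5,100],[344,-302,0,0,0,0.5,100],[344,-302,0,0,0,0.5,100],[344,-302,0,0,0,0.5,100]]]'
python3 -c "
from h import *
save('wrist','w1')"
```

```text
t: 1.75
ee_pos: [419.3, -216.4, 241.7]
orientation: [-3.122, 0.349, 0.0]
ft_force: [0.4, -0.1, -0.6]
width: 87.6
grasp_force: 0.0
```

View pics/w1.png

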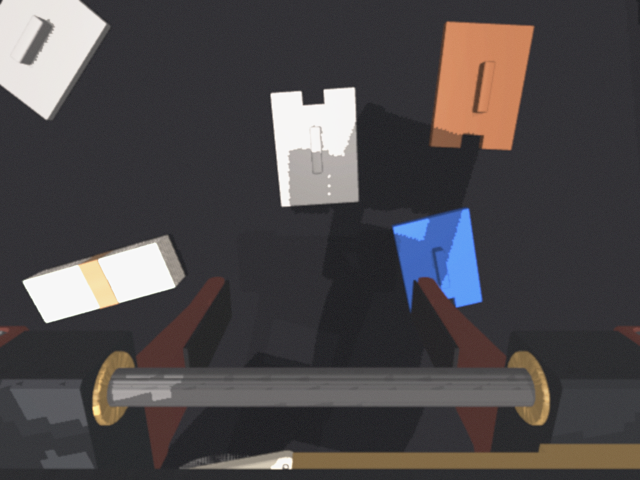

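Wrist view: the notched cover's corners are at about (271,93), (354,88), (358,201) and (282,206). Its notch is at (314,95), pointing up, and the ridge runs from (316,126) to (317,173). I'll fit its pose from these.

```bash
cat >> h.py <<'E'
from scipy.optimize import least_squares
def fit(fn,mod,uv,g,refine=True,win=4):
    "mod: local xyz (world z), uv guesses; returns x,y,yaw"
    uv=np.float32(uv)
    if refine:
        im=cv2.imread("pics/"+fn+".png",0)
        uv=cv2.cornerSubPix(im,uv.reshape(-1,1,2).copy(),(win,win),(-1,-1),(3,50,.01)).reshape(-1,2)
    mod=np.float64(mod)
    def W(p):
        c,s=np.cos(p[2]),np.sin(p[2]);return np.c_[p[0]+c*mod[:,0]-s*mod[:,1],p[1]+s*mod[:,0]+c*mod[:,1],mod[:,2]]
    r=least_squares(lambda p:(w2px(fn,W(p))-uv).ravel(),g,x_scale=[10,10,.1],loss="soft_l1")
    print(fn,r.x.round(3),"res",(w2px(fn,W(r.x))-uv).round(1).tolist());return r.x
E
python3 - <<'E'
from h import *
m=[(55,40,8),(55,-40,8),(-55,-40,8),(-55,40,8),(42,11,8),(42,-11,8)]
uv=[(272,94),(354,88),(358,201),(282,206),(303,104),(325,102)]
p=fit("w1",m,uv,[478,-222,-.2])
p=fit("w1",m,uv,[478,-222,-.2],False)
o=status.get_obs();Rt=R.from_rotvec(o["orientation"]).as_matrix()
print(Rt.T@(np.array([p[0],p[1],30])-o["ee_pos"]),"yaw tool",np.arctan2(Rt[1,0],Rt[0,0]))
i=cv2.imread("pics/w1.png")[70:220,245:445];cv2.imwrite("pics/c1.png",cv2.resize(i,(800,600),interpolation=cv2.INTER_CUBIC))
E
```

```text
w1 [ 4.78241e+02 -2.23693e+02 -1.58000e-01] res [[0.2, -0.1], [-0.2, 0.1], [0.0, -0.2], [0.1, -0.5], [-1.0, 0.4], [0.7, 0.2]]
w1 [ 4.77898e+02 -2.24311e+02 -1.60000e-01] res [[-0.8, -1.2], [0.8, -0.8], [0.6, 0.1], [-0.2, -0.3], [-0.5, 1.2], [0.2, 1.7]]
[ 58.85937587  -5.06517965 211.67012456] yaw tool -0.22211982814184067
```

View pics/c1.png

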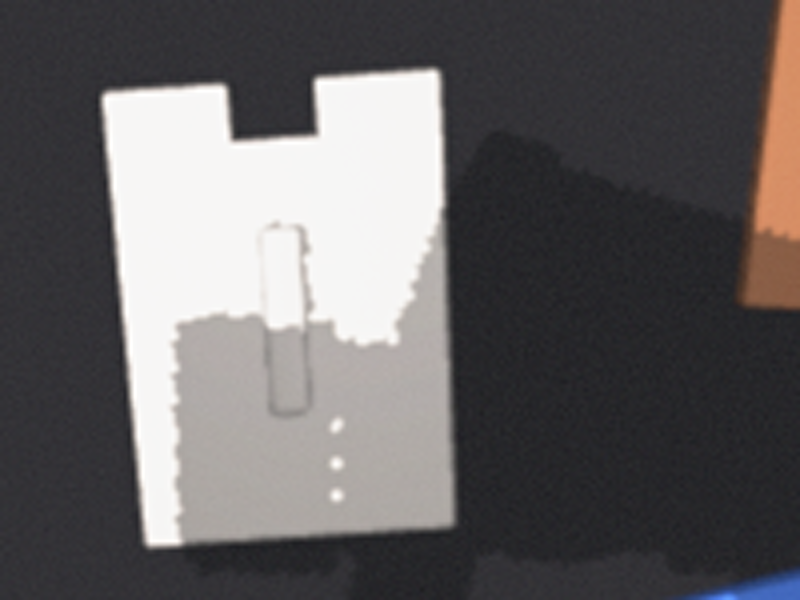

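The fit is good: (478, -224), yaw -0.158. Next I'll approach, descend and grip the ridge.

```bash
python3 -m inch '[[[59,-5,50,0,0,-0.064,50],[59,-5,100,0,0,-0.064,50],[59,-5,150,0,0,-0.064,50],[59,-5,180,0,0,-0.064,50],[59,-5,200,0,0,-0.064,50],[59,-5,212,0,0,-0.064,50],[59,-5,212,0,0,-0.064,50],[59,-5,212,0,0,-0.064,50],[59,-5,212,0,0,-0.064,0],[59,-5,212,0,0,-0.064,0],[59,-5,212,0,0,-0.064,0],[59,-5,212,0,0,-0.064,0],[59,-5,212,0,0,-0.064,0],[59,-5,212,0,0,-0.064,0],[59,-5,212,0,0,-0.064,0],[59,-5,212,0,0,-0.064,0],[59,-5,212,0,0,-0.064,0]]]'
```

```text
t: 3.5
ee_pos: [478.5, -224.1, 29.9]
orientation: [3.132, -0.247, 0.001]
ft_force: [-1.3, -1.7, 5.2]
width: 9.8
grasp_force: 30.0
```

Gripped at 9.8 mm width. Next I'll lift and carry it to a viewing pose over the box.

```bash
python3 -m inch '[[[0,0,-15,0,0,0,0],[0,0,-50,0,0,0,0],[0,0,-100,0,0,0,0],[-10,-30,-150,0,0,0,0],[-22,-65,-190,0,0,0,0],[-37,-105,-210,0,0,0,0],[-52,-150,-210,0,0,0,0],[-68,-195,-210,0,0,0,0],[-84,-240,-210,0,0,0,0],[-100,-285,-210,0,0,0,0],[-115,-330,-210,0,0,0,0],[-131,-375,-210,0,0,0,0],[-147,-420,-210,0,0,0,0],[-157,-450,-210,0,0,0,0],[-163,-466,-210,0,0,0,0],[-163,-466,-210,0,0,0,0],[-163,-466,-210,0,0,0,0],[-163,-466,-210,0,0,0,0]]]'
python3 -c "
from h import *
save('wrist','w2')"
```

```text
t: 5.3
ee_pos: [390.1, 260.9, 239.8]
orientation: [3.131, -0.248, -0.0]
ft_force: [0.5, -0.1, -2.3]
width: 9.8
grasp_force: 30.0
```

View pics/w2.png

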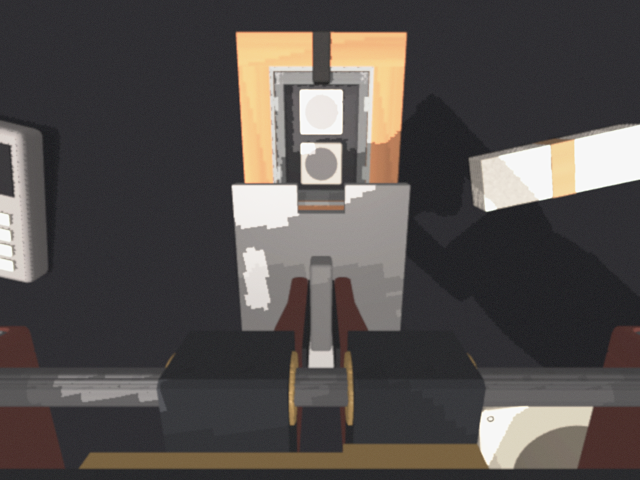

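Wrist view: the box's far corners are at about (236,33) and (407,33), with the nose tip around (321,82). The held cover's far corners are at (233,184) and (409,184), and it is nearly aligned with the box. I'll zoom in to get exact pixels.

Run:
```python
from h import *
i=cv2.imread("pics/w2.png")[20:170,220:420];cv2.imwrite("pics/c2.png",cv2.resize(i,(800,600),interpolation=cv2.INTER_CUBIC))
zt=239.8-29.9+8
fit("w2",[(55,40,zt),(55,-40,zt),(55,11,zt),(55,-11,zt)],[(233,184),(409,184),(297,184),(345,184)],[390,261,-.16])
fit("w2",[(85,70,45),(85,-70,45)],[(236,33),(407,33)],[460,250,-.16])
```

```text
w2 [ 3.90147e+02  2.62096e+02 -1.58000e-01] res [[-0.0, -0.6], [0.0, -0.5], [-3.2, 0.7], [2.5, 0.5]]
w2 [ 4.59072e+02  2.51082e+02 -1.59000e-01] res [[0.0, -0.0], [-0.0, -0.0]]
```

View pics/c2.png

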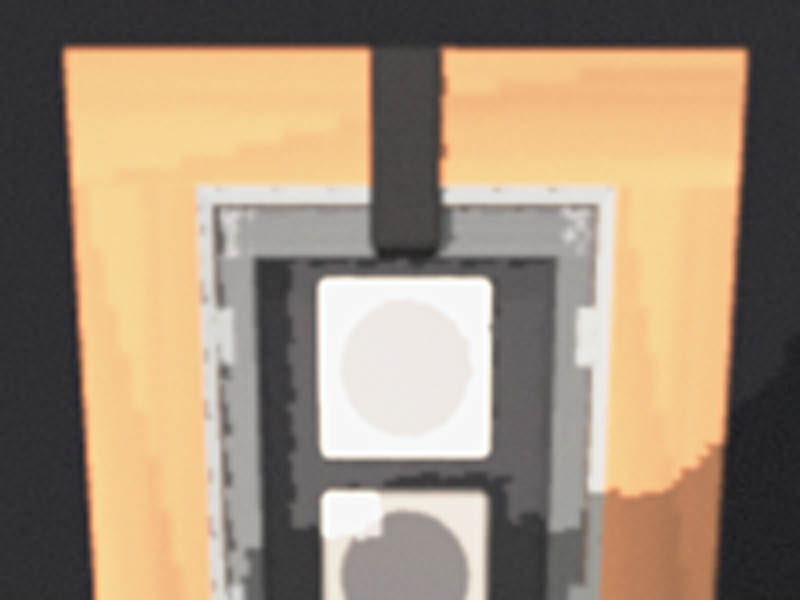

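Run:
```python
from h import *
uv=np.array([(64,46),(748,46),(196,185),(617,185),(214,205),(598,205),(374,250),(439,250)])
uv=(uv+.5)/4-.5+[220,20]
m=[(85,70,45),(85,-70,45),(59.5,44.2,45),(59.5,-44.2,45),(56.5,41.2,42),(56.5,-41.2,42),(46.5,7.5,51),(46.5,-7.5,51)]
b=fit("w2",m,uv,[459,251,-.16],False)
b2=fit("w2",m[:4],uv[:4],[459,251,-.16],False)
zt=217.9
c=fit("w2",[(55,40,zt),(55,-40,zt),(55,11,zt),(55,-11,zt)],[(232.5,183.5),(409.5,183.5),(297.5,183.5),(345,183.5)],[390,261,-.16],False)
o=status.get_obs();Rt=R.from_rotvec(o["orientation"]).as_matrix()
print("tool yaw",np.arctan2(Rt[1,0],Rt[0,0]),o["ee_pos"])
print("cov in tool",Rt.T@(np.array([*c[:2],0])-o["ee_pos"]))
print("shift",Rt.T@np.array([*(b-c)[:2],0]), Rt.T@np.array([b[0]-o["ee_pos"][0],b[1]-o["ee_pos"][1],0]))
```

```text
w2 [ 4.58908e+02  2.50705e+02 -1.57000e-01] res [[0.3, 0.9], [-0.2, 0.9], [-0.0, 0.1], [-0.1, 0.1], [-0.4, -0.5], [0.5, -0.5], [-0.9, -0.3], [0.8, -0.3]]
w2 [ 4.59274e+02  2.50648e+02 -1.57000e-01] res [[0.3, 0.4], [-0.1, 0.4], [-0.0, -0.4], [-0.1, -0.4]]
w2 [ 3.90382e+02  2.61723e+02 -1.58000e-01] res [[-0.8, 0.0], [1.0, 0.0], [-1.0, 0.0], [0.7, 0.0]]
tool yaw -0.15839611243332904 [390.24619486 260.88007514 239.77125204]
cov in tool [ 4.35158498e-02 -9.26860170e-01  2.39770976e+02]
shift [ 6.94058480e+01  7.13597198e-02 -1.21726946e-02] [ 6.94072364e+01 -7.82243567e-01 -1.24337384e-02]
```

The cover is already aligned in yaw. Next I'll hover it just above the frame and recheck the alignment close up.

```bash
python3 -m inch '[[[30,0,20,0,0,0,0],[55,0,50,0,0,0,0],[69,0,90,0,0,0,0],[69,0,125,0,0,0,0],[69,0,145,0,0,0,0],[69,0,150,0,0,0,0],[69,0,150,0,0,0,0],[69,0,150,0,0,0,0],[69,0,150,0,0,0,0]]]'
python3 -c "
from h import *
save('wrist','w3')
save('scene','s3');save('side','d3')
i=cv2.imread('pics/w3.png')
a=cv2.resize(cv2.imread('pics/s3.png')[160:250,340:460],(400,300),interpolation=cv2.INTER_CUBIC)
b=cv2.resize(cv2.imread('pics/d3.png')[270:369,248:380],(400,300),interpolation=cv2.INTER_CUBIC)
i=cv2.resize(i[20:320,120:520],(400,300))
w=cv2.resize(cv2.imread('pics/w3.png')[60:210,220:420],(400,300),interpolation=cv2.INTER_CUBIC)
cv2.imwrite('pics/c3.png',np.vstack([np.hstack([i,w]),np.hstack([a,b])]))"
```

```text
t: 6.25
ee_pos: [459.4, 251.4, 91.1]
orientation: [-3.13, 0.247, -0.004]
ft_force: [0.5, 0.4, -1.6]
width: 9.7
grasp_force: 30.0
```

View pics/c3.png

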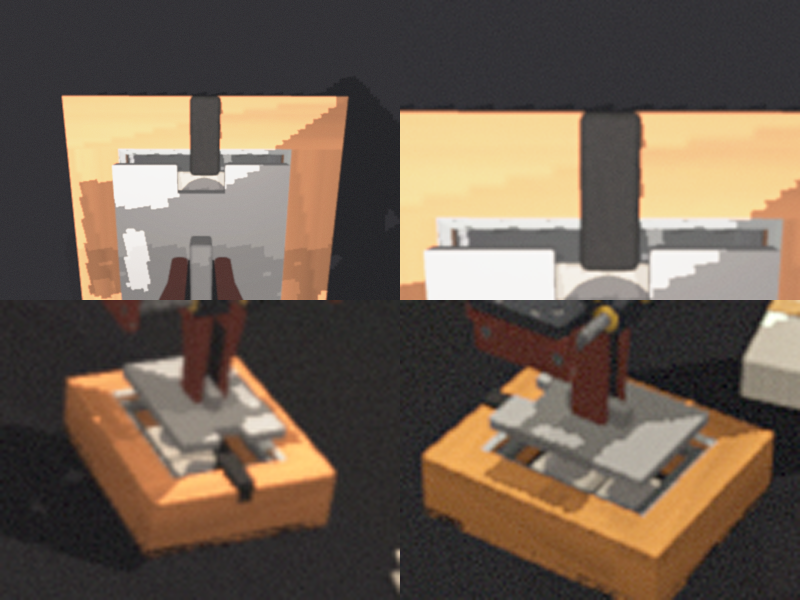

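Hover view: the cover's far corners are at about (232,184) and (410,184), the rim corners at (238,169) and (411,169), and the nose tip spans (311–340, 194) inside the notch at (297–344). I'll refit both poses.

Run:
```python
from h import *
b=fit("w3",[(85,70,45),(85,-70,45),(59.5,44.2,45),(59.5,-44.2,45),(46.5,7.5,51),(46.5,-7.5,51)],[(182,115.7),(468,115.7),(238.2,168.8),(410.8,168.8),(311.2,193.8),(339.8,193.8)],[459,251,-.16],False)
zt=69.2
c=fit("w3",[(55,40,zt),(55,-40,zt),(55,11,zt),(55,-11,zt),(42,11,zt),(42,-11,zt)],[(231.7,183.7),(410.2,183.7),(297.2,183.7),(344.3,183.7),(298,211.5),(345,211.5)],[459,251,-.16],False)
o=status.get_obs();Rt=R.from_rotvec(o["orientation"]).as_matrix()
print("shift",Rt.T@np.array([*(b-c)[:2],0]),Rt[:,2],np.arctan2(Rt[1,0],Rt[0,0]),o["ee_pos"],o["ft_force"])
```

```text
w3 [ 4.59205e+02  2.50390e+02 -1.57000e-01] res [[-0.3, -0.2], [0.6, -0.4], [-0.3, -0.5], [1.2, -0.5], [-1.2, 1.9], [0.0, 1.9]]
w3 [ 4.59689e+02  2.52200e+02 -1.56000e-01] res [[0.1, -0.1], [0.2, -0.3], [-0.7, -0.2], [1.3, -0.2], [-0.9, 0.4], [0.1, 0.4]]
shift [-0.19456666  1.86308685 -0.00245979] [ 1.71638558e-03  9.00452009e-04 -9.99998122e-01] -0.15713430787351984 [458.94097644 251.38984282  90.71684447] [-0.09029302  0.30148685 -2.44267565]
```

Close up, the cover needs a shift of about +1.8 mm in tool y. I'll correct that and lower it gently.

```bash
python3 -m inch '[[[-0.2,1.8,0,0,0,0,0],[-0.2,1.8,0,0,0,0,0],[-0.2,1.8,4,0,0,0,0],[-0.2,1.8,8,0,0,0,0],[-0.2,1.8,11,0,0,0,0],[-0.2,1.8,13,0,0,0,0],[-0.2,1.8,15,0,0,0,0],[-0.2,1.8,16,0,0,0,0],[-0.2,1.8,17,0,0,0,0],[-0.2,1.8,17,0,0,0,0],[-0.2,1.8,17,0,0,0,0]]]'
python3 -c "
from h import *
save('wrist','w4')
a=cv2.resize(cv2.imread('pics/w4.png')[60:260,200:440],(720,600),interpolation=cv2.INTER_CUBIC)
cv2.imwrite('pics/c4.png',a)"
```

```text
t: 7.5
ee_pos: [458.0, 249.3, 72.7]
orientation: [-3.132, 0.247, -0.0]
ft_force: [-0.1, -1.5, -2.1]
width: 9.5
grasp_force: 30.0
```

View pics/c4.png

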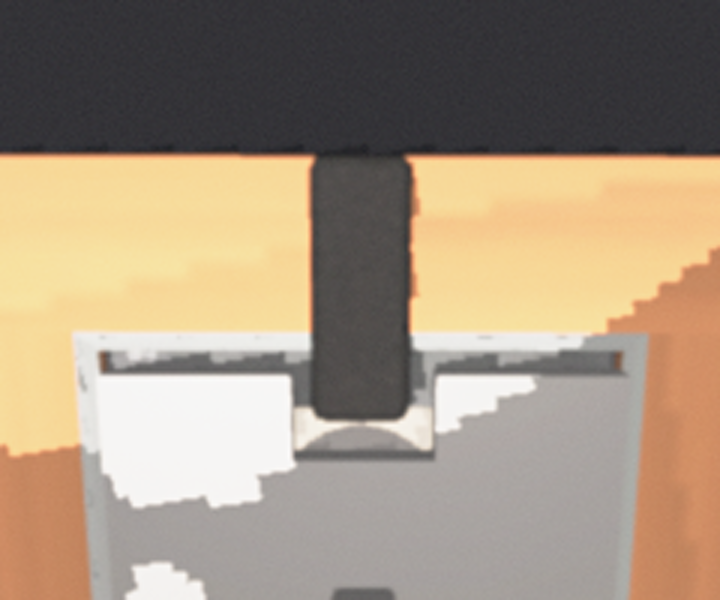

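The cover is centred in y to within 0.4 mm: cover centre at 363, rim at 360.5, nose at 361. I'll check the x fit.

Run:
```python
from h import *
q=lambda l:(np.array(l)+.5)/3-.5+[200,60]
b=fit("w4",[(59.5,44.2,45),(59.5,-44.2,45),(46.5,7.5,51),(46.5,-7.5,51),(85,7.5,51),(85,-7.5,51)],q([(73,333),(648,333),(312,417),(410,417),(312,155),(410,155)]),[459,251,-.16],False)
zt=72.7-21.9
c=fit("w4",[(55,40,zt),(55,-40,zt),(55,11,zt),(55,-11,zt),(42,11,zt),(42,-11,zt)],q([(97,374),(629,374),(293,374),(435,374),(295,453),(435,453)]),[459,251,-.16],False)
o=status.get_obs();Rt=R.from_rotvec(o["orientation"]).as_matrix()
print("shift",Rt.T@np.array([*(b-c)[:2],0]),Rt[:,2],np.arctan2(Rt[1,0],Rt[0,0]),o["ee_pos"],o["ft_force"])
```

```text
w4 [ 4.59088e+02  2.50533e+02 -1.57000e-01] res [[-0.4, -0.4], [0.6, -0.4], [-0.3, 2.0], [0.1, 2.0], [-1.5, -0.4], [1.3, -0.5]]
w4 [ 4.58096e+02  2.50170e+02 -1.56000e-01] res [[-0.3, -0.4], [1.0, -0.5], [-0.9, -0.4], [0.9, -0.4], [-1.0, 1.7], [0.3, 1.6]]
shift [ 9.22992852e-01 -5.14375206e-01  2.06302727e-04] [ 1.70419802e-04  1.02393776e-04 -9.99999980e-01] -0.157228953818192 [457.98068388 249.34757806  72.7761347 ] [-0.24122303 -0.51925531 -1.4177021 ]
```

```bash
python3 -m inch '[[[0.8,-0.4,0,0,0,0,0],[0.8,-0.4,0,0,0,0,0],[0.8,-0.4,1,0,0,0,0],[0.8,-0.4,2,0,0,0,0],[0.8,-0.4,3,0,0,0,0],[0.8,-0.4,3,0,0,0,0]]]'
```

```text
t: 8.15
ee_pos: [459.1, 249.8, 69.9]
orientation: [-3.132, 0.247, -0.001]
ft_force: [0.8, -0.6, 1.7]
width: 9.5
grasp_force: 30.0
```

```bash
python3 -m inch '[[[0,0,1,0,0,0,0],[0,0,2,0,0,0,0],[0,0,3,0,0,0,0],[0,0,3,0,0,0,0],[0,0,3,0,0,0,0]]]'
```

```text
t: 8.65
ee_pos: [459.3, 249.8, 67.0]
orientation: [-3.131, 0.247, -0.002]
ft_force: [1.7, 0.6, 4.4]
width: 10.1
grasp_force: 30.0
```

```bash
python3 -m inch '[[[0,0,1,0,0,0,0],[0,0,2,0,0,0,0],[0,0,2,0,0,0,0],[0,0,2,0,0,0,0]]]'
```

```text
t: 9.05
ee_pos: [459.3, 249.8, 66.9]
orientation: [-3.131, 0.247, -0.002]
ft_force: [-5.3, -4.5, 29.0]
width: 9.7
grasp_force: 30.0
```

It stopped firmly at 66.9 mm, the expected seated height. I'll relax the force, release, retreat and inspect.

```bash
python3 -m inch '[[[0,0,-1,0,0,0,0],[0,0,-2,0,0,0,0],[0,0,-2,0,0,0,40],[0,0,-2,0,0,0,40],[0,0,-2,0,0,0,40],[0,0,-2,0,0,0,40],[0,0,-2,0,0,0,40],[0,0,-10,0,0,0,40],[-10,0,-30,0,0,0,40],[-30,0,-70,0,0,0,40],[-50,0,-110,0,0,0,40],[-60,0,-140,0,0,0,40],[-65,0,-150,0,0,0,40],[-65,0,-150,0,0,0,40]]]'
python3 -c "
from h import *
save('wrist','w5');save('scene','s5');save('side','d5')
w=cv2.resize(cv2.imread('pics/w5.png')[0:225,200:440],(400,375),interpolation=cv2.INTER_CUBIC)
a=cv2.resize(cv2.imread('pics/s5.png')[160:250,340:460],(400,300),interpolation=cv2.INTER_CUBIC)
b=cv2.resize(cv2.imread('pics/d5.png')[275:374,248:380],(400,300),interpolation=cv2.INTER_CUBIC)
o=np.zeros((600,800,3),np.uint8);o[:300,400:]=a;o[300:,400:]=b;o[:375,:400]=w
cv2.imwrite('pics/c5.png',o)"
```

```text
t: 10.45
ee_pos: [394.9, 260.3, 216.3]
orientation: [-3.13, 0.246, -0.005]
ft_force: [-0.4, 0.0, -0.2]
width: 35.2
grasp_force: 0.0
```

View pics/c5.png

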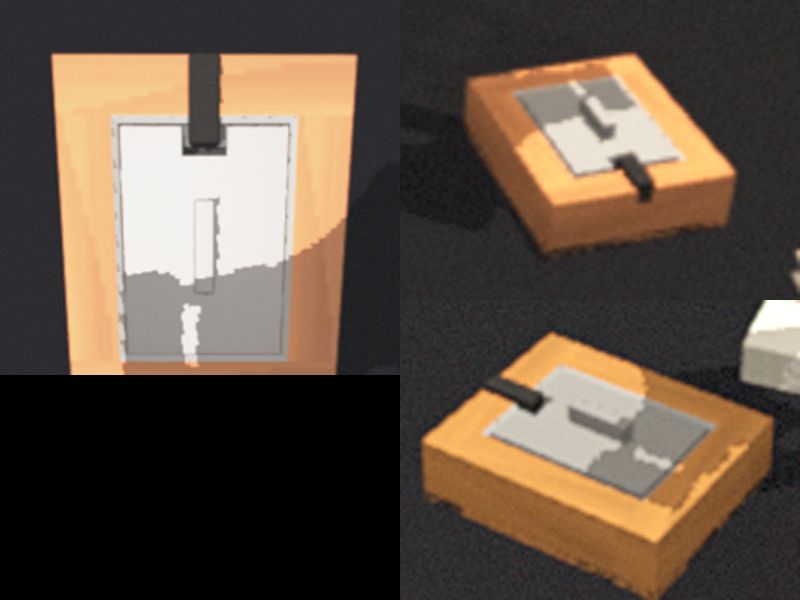

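All three views show the cover flush and centred, with the notch round the nose. The stop height of 66.9 mm also matches 37 + 29.9. Handing in.

```bash
python3 -c "
from workcell import ctrl
print(ctrl.close_job())"
```

```text
the job is handed in; nothing more can be done
None
```

I pressed the notched cover down to the ledge with its notch round the cord nose and let go. It looked flush in all three camera views, nothing else was handled, and I handed the job in at about 10.5 s; no verdict was returned.

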